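# Slide the display plank out to the gauge and hold it

## Robot

A 6-joint arm with a two-finger parallel gripper is mounted at the origin on a cart in front of the work surface, level with it; the furniture and walls round the work are solid. World frame = base frame: x ahead of the robot, y to its left, z up, the work surface at z = 0. Lengths are in mm, angles in rad, forces in N, time in s.
With the tool pointing down it reaches from about 275 to 850 mm from the base axis. Payload 5.2 kg.
Tool frame: the origin (TCP) lies on the mounting face of the last link; the fingertips stand 173 mm ahead of it and the grasp point (between the pads) lies 155 mm ahead of it; z points along the fingers, y is the line along which they close (so a half turn about z gives the same grasp; the last joint's range is limited). The gripper opens to 85 mm and grips with 20 to 120 N. Pads are 22 mm wide; open, the fingers measure 114 mm over their backs; the gripper's body (76 mm by 85 mm) begins 54 mm behind the grasp point. The pads swing forward as they close: fully open they stand 13 mm farther back than shut.
Start: joints at [-1.478, 0.259, 1.535, -0, 1.348, -0.203], TCP at [160.349, -526.113, 404.71] pointing down, gripper open.
Joint ranges: [-3.14, 3.14], [-0.91, 2.08], [0.19, 2.58], [-1.22, 4.36], [0.22, 2.71], [-3.12, 3.12]. Speed limits (rad/s): [2.57, 2.57, 3.14, 3.14, 3.14, 3.14].

## Interface

Orientations are given as a unit quaternion [x, y, z, w].
In Python, from plant import sensors, optics, r gives the robot as it stands.
- The arm moves only by the tool run_rows, called after "Request:" in YAML: its name, and indented under it one key for each argument. Schema: {"type":"object","properties":{"steps":{"type":"array","items":{"type":"object","properties":{"finger_gap":{"type":"number"},"sx":{"type":"number"},"sy":{"type":"number"},"sz":{"type":"number"},"rx":{"type":"number"},"ry":{"type":"number"},"rz":{"type":"number"}},"additionalProperties":false,"required":["finger_gap"]},"minItems":1,"maxItems":12},"grip_force":{"type":"number"},"only":{"type":"string"},"quiet":{"type":"boolean"},"lines":{"type":"string"}},"required":["steps"],"additionalProperties":false}. steps is a list of rows, 1 to 12 of them, each an object with the fields finger_gap (the finger opening in mm), sx, sy, sz (the shift in mm), rx, ry, rz (a rotation vector in rad); a field left out counts as zero (the opening has to be given); each row shifts and turns the commanded pose from where the row before left it, along the tool's axes as they then stand; what a row does not reach is not made up. A row lasts 1/10 s, in which the tool goes at most 50 mm and 0.15 rad, less where a joint would pass 70% of its speed; a pose out of reach is approached as far as the arm can. The fingers move at their own pace and stop on an object; grip_force is the grip in N (left out, the last holds). Time passes only in rows, so rows that do not move let the fingers close. The tool returns the time, the measured TCP pose, the force, the opening and the grip force at its end. only (a regular expression) keeps the lines of the reply that match it, lines (a string "A,B") keeps lines A to B, and quiet returns only ok. Input that does not fit is refused with a message, and nothing moves.
- sensors.read_state(): the state, without advancing time (a new reading comes with each control period).
- optics.get_image(name): name is "scene" or "side" or "wrist"; returns (picture, depth): 420x560x3 uint8, blue, green, red; 420x560 float32, mm along the optical axis (not along the pixel's ray), 0 where there is no reading.
- optics.camera_info(name): a dict with "mtx" (3x3 intrinsics, pixels), "dist_coeffs" ([k1, k2, p1, p2, k3] as OpenCV has them; the pictures are not rectified), "rvec" (rotation vector, rad) and "tvec" (3), from world to camera coordinates, as OpenCV has them; the wrist camera has in their place "mount" (4x4, takes a point from camera to tool coordinates, whose origin is the TCP and whose axes are the flange's). Camera axes: x right, y down, z forward; pixel columns grow to the right and rows downward; lengths in mm; the calibration is good to about 2 mm. A picture is of the moment at which its call begins: read the wrist's pose just before it. camera_info takes no time and is no camera call.
- r.job_done(): hands the job in; it is judged then, once.
The state is a dict: "t": time; "joints": joint angles; "joint_velocities": joint speeds; "effort": joint torques, N m; "tcp_pos": TCP position; "eef_rot": TCP orientation; "ft_force": force on the tool from outside, world axes, zero at the start; "ft_torque": the same for the moment, N m; "finger_gap": finger opening in mm; "gripper_force": force on a finger pad.
Only numpy, scipy, OpenCV 4.12 (cv2) and the standard library are available. Lean on these libraries where they do the work, as an engineer would, in place of code of your own. Each camera call takes 0.05 s, during which the arm holds its last target. There are 200 camera calls.

## Task

Take the plank by the wooden cleat at its tail and push it sideways, lying flat on its bench, until you feel it bear squarely against the low metal fence. Then slide it out along the fence, away from the cleat end, until its free end is level with the pointer of the gauge, without touching the gauge; from there it would tip off the bench by itself, so finish still gripping it, holding it flat on the bench against or right beside the fence, ready for me to screw it down. Leave the two tins and the packet on the counter where they are.

Things in the scene. Friction and masses are not known exactly. Their poses are not given: they have to be found in the camera images.
- stand: dark wooden bench fixed to the worktop, top slab 120 x 180 mm (x by y), top 90 mm above the worktop. Origin on the worktop 5 mm in +x from under the slab's centre: the slab spans x -65..+55 mm, y -90..+90 mm. Its y axis is the slide line; the plank is slid out over the -y edge (to the robot's right); +x points to the far side, where the fence is.
- fence: low straight aluminium guide strip fixed on the bench's far edge, 14 mm wide, 176 mm long along the bench's y, 11 mm high (3 mm lower than the plank's top face when the plank lies beside it). Origin under its centre; the face that the plank bears on is 7 mm from it towards the bench's -x, i.e. at x = +40 mm in the bench's frame. Same axes as the bench.
- plank: loose light-wood plank flat on the bench, 70 mm wide (x), 340 long (y), 14 thick, 0.3 to 0.65 kg, balanced near mid-length. Origin: centre of its underside. Cleat at its +y end (tail); free end -y, with an 8 mm lip on top. Dragging it takes some 2 to 10 N; the force climbs steeply once it meets the fence. It bears on the fence when its origin is at x = +5 mm in the bench's frame.
- plank_grip (a point): middle of the wooden cleat, an upright block fixed on the plank's tail: 24 mm wide (plank's x, grip across this), 50 mm long (y), 34 mm high above the plank's top face. The point is 39 mm above the plank's underside, i.e. 25 mm above its top face, 145 mm in +y from the plank's origin.
- plank_end (a point): middle of the upper edge of the plank's free end face (170 mm in -y from the plank's origin, 14 mm above the underside). The lip's end is within 1 mm of the same plane.
- gauge: pointer gauge fixed to the worktop: round foot of 48 mm diameter, 10 mm post, 125 mm high. Origin under the post. Same axes as the bench; the pointer runs from the post in -x (square to the slide line), towards the plank's path.
- gauge_tip (a point): tip of the gauge's pointer, 37 mm in -x from the post, 106 mm above the worktop, about 12 mm beside the long far edge of a plank that bears on the fence. It marks how far out the free end must be, measured along the bench's y (190 to 230 mm past the bench's edge).
- oval_tin: bystander: oval sweet tin lying flat, 78x64x20 mm, origin centre of underside
- round_tin: bystander: small round tin, 45 mm across, 19 mm high, origin centre of underside
- sweet_packet: bystander: small flat packet, 52x82x18 mm, origin centre of underside

How it is judged (in metres and radians):
On the way:
1. the plank bears squarely on the fence (over 1 N, within 2 degrees), flat on the bench, before it is slid out past its balance point (angle between the y axis of plank and the y axis of stand, either way round below 0.035 rad and x of plank in the frame of stand between 0.001 and 0.01 m and angle between plank's own z axis and vertical below 0.035 rad and contact force between plank and fence above 1 N and y of plank_end in the frame of stand above -0.25 m and contact force between the fingers and plank above 1 N), for 0.2 s.
At the end, for the whole second after the job is handed in: The gripper still holds the plank and it is at rest: free end within 6 mm of the pointer along the slide line, square to the fence within 2 degrees and within 4 mm of it, level within 2 degrees, underside within 4 mm of the bench top, not touching the gauge (angle between the y axis of plank and the y axis of stand, either way round below 0.035 rad and x of plank in the frame of stand between 0.001 and 0.01 m and y of plank_end in the frame of gauge between -0.006 and 0.006 m and angle between plank's own z axis and vertical below 0.035 rad and z of plank in the frame of stand between 0.086 and 0.094 m and contact force between the fingers and plank above 1 N and contact force between plank and gauge below 0.5 N and linear speed of plank below 0.01 m/s); the arm keeps its last pose, push and grip.
It fails at once if the plank tips or is tilted more than 12 degrees (angle between plank's own z axis and vertical above 0.21 rad).
It fails at once if the plank or the robot pushes on the gauge (contact force between any of plank, the arm, the fingers and gauge above 1.5 N).
It fails at once if a tin or the packet is moved by more than 15 mm (distance of any of oval_tin, round_tin, sweet_packet from where it was at the start of the episode above 0.015 m).
It also fails if it takes over 38 s, if anything falls off the work surface, if the arm or the gripper's body presses on something with over 40 N, if the wrist force passes 120 N, or if a joint passes its speed limit or range.

## Working session

There is one attempt and no reset: what is moved stays moved. The work goes in short steps, Python scripts to look and compute and a tool call to move; the robot and the scene stay as the last step left them, time stands still between calls to the robot, and variables do not carry over. Pictures are saved under pics/ and viewed, at most 10 in all, crops included, and the job is handed in when it is done.

```bash
ls; mkdir -p pics
```

Create h.py:
```python
import numpy as np, cv2
from plant import sensors, optics, r
from scipy.spatial.transform import Rotation as R
def cam(name, st=None):
    c=optics.camera_info(name); K=np.array(c["mtx"],float); d=np.array(c["dist_coeffs"],float)
    if "mount" in c:
        M=np.array(c["mount"]); Rt=R.from_quat(st["eef_rot"]).as_matrix()
        return K,d,Rt@M[:3,:3],Rt@M[:3,3]+np.array(st["tcp_pos"])
    Rc=cv2.Rodrigues(np.array(c["rvec"],float))[0]
    return K,d,Rc.T,-Rc.T@np.array(c["tvec"],float).ravel()
def ray(C,uv):
    K,d,Rw,o=C; n=cv2.undistortPoints(np.array(uv,float).reshape(-1,1,2),K,d).reshape(-1,2)
    return np.c_[n,np.ones(len(n))]@Rw.T, o
def onz(C,uv,z):
    v,o=ray(C,uv); return o+v*((z-o[2])/v[:,2])[:,None]
def cloud(C,dep):
    h,w=dep.shape; u,v=np.meshgrid(np.arange(w),np.arange(h)); 
    a,o=ray(C,np.stack([u,v],-1).reshape(-1,2)); return (o+a*dep.reshape(-1,1)).reshape(h,w,3)
```

Run:
```python
from h import *
st=sensors.read_state(); print(st)
for n in ["scene","side","wrist"]:
    p,d=optics.get_image(n); cv2.imwrite(f"pics/{n}0.png",p); np.save(f"pics/{n}0.npy",d); C=cam(n,st); print(n,C[3],C[2][:,2])
a=[cv2.imread(f"pics/{n}0.png") for n in ["scene","side"]]
```

```text
pics
{'t': 0.0, 'joints': array([-1.47780785e+00,  2.59381845e-01,  1.53611428e+00,  6.73358431e-06,
        1.34800485e+00, -2.02784299e-01]), 'joint_velocities': array([-0.00038633,  0.00117496, -0.0005238 , -0.00167536, -0.00087055,
       -0.00040573]), 'effort': array([ 6.38005749e-04, -4.46036196e+01, -2.90569317e+01, -1.62876026e-04,
        1.15468400e-02,  1.44848639e-05]), 'tcp_pos': array([ 160.32460827, -525.8846096 ,  403.84096394]), 'eef_rot': array([ 9.89084383e-01,  1.47347118e-01,  5.56330175e-05, -9.52542645e-04]), 'ft_force': array([ 0.39548343, -0.19864805, -0.31059   ]), 'ft_torque': array([ 0.02730641, -0.02250499, -0.02545617]), 'gripper_force': 0.0, 'finger_gap': 85.59121314082691}
scene [133.68612567 649.35293099 575.85770618] [ 0.38324841 -0.76532165 -0.51711065]
side [ 277.83182001  925.77189724 1022.76539084] [ 0.17483828 -0.71882962 -0.67284141]
wrist [ 234.26465073 -503.07504927  373.00097725] [-0.28897237 -0.08662378 -0.95341035]
```

View pics/scene0.png

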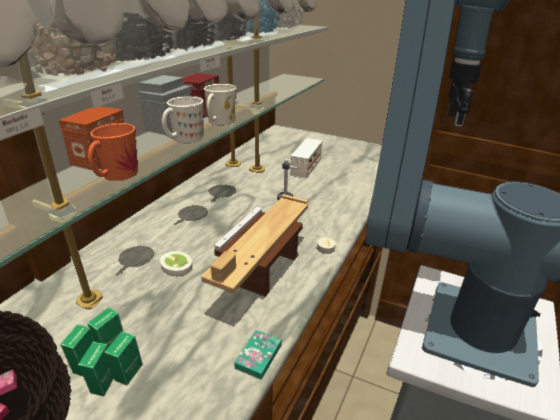

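View pics/side0.png

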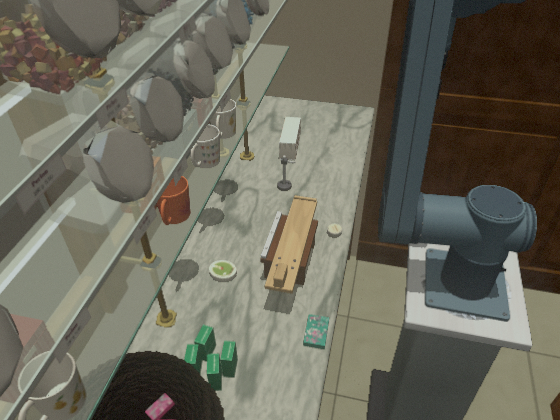

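The scene view shows the plank from the cleat at (223,265) to the lip at (293,202), the fence strip at (240,228) and the gauge at (285,180). In the side view the cleat is at (281,272), the lip at (303,201), the fence at (272,235) and the gauge at (284,172).

Run:
```python
from h import *
for n in ["scene","side"]:
    p=cv2.imread(f"pics/{n}0.png"); d=np.load(f"pics/{n}0.npy"); C=cam(n); P=cloud(C,d)
    hsv=cv2.cvtColor(p,cv2.COLOR_BGR2HSV); x,y,z=P[...,0],P[...,1],P[...,2]
    box=(d>0)&(x>200)&(x<700)&(y>-500)&(y<350)
    wood=box&(hsv[...,1]>90)&(hsv[...,0]<28)&(hsv[...,2]>110)
    pl=wood&(abs(z-104)<5); q=P[pl]
    rc=cv2.minAreaRect(q[:,:2].astype(np.float32)); print(n,"plank",len(q),np.median(q[:,2]),rc, cv2.boxPoints(rc).round(1).tolist())
    cl=wood&(z>130)&(z<145); q=P[cl]; print("cleat",len(q),q.mean(0) if len(q) else 0, cv2.minAreaRect(q[:,:2].astype(np.float32)))
    fe=box&(hsv[...,1]<60)&(z>92)&(z<110); 
    k,l,s,c=cv2.connectedComponentsWithStats(fe.astype(np.uint8))
    for i in range(1,k):
        if s[i,4]>25:
            q=P[l==i]; print("fe",s[i].tolist(),q.mean(0).round(1),cv2.minAreaRect(q[:,:2].astype(np.float32)))
    g=box&(z>30)&(z<135)&(y<-50)&~wood&(x>350)
    k,l,s,c=cv2.connectedComponentsWithStats(g.astype(np.uint8))
    for i in range(1,k):
        if s[i,4]>12:
            q=P[l==i]; print("g",s[i].tolist(),q.min(0).round(),q.max(0).round(),np.median(q,0).round(1))
big=np.hstack([cv2.resize(cv2.imread("pics/scene0.png")[150:300,190:340],(400,400),interpolation=cv2.INTER_CUBIC),cv2.resize(cv2.imread("pics/side0.png")[150:300,220:370],(400,400),interpolation=cv2.INTER_CUBIC)])
cv2.imwrite("pics/z0.png",big)
```

```text
scene plank 2781 103.88836647207859 ((463.90234375, 41.5986328125), (339.6528625488281, 71.6153564453125), 89.91748809814453) [[427.8999938964844, -128.1999969482422], [499.5, -128.3000030517578], [500.0, 211.39999389648438], [428.29998779296875, 211.5]]
cleat 247 [462.22241786 187.51240338 137.30633195] ((463.69927978515625, 185.96058654785156), (50.18932342529297, 24.096294403076172), 88.83454895019531)
fe [282, 164, 16, 7, 52] [ 557.  -289.2  104.1] ((553.251708984375, -290.74176025390625), (44.5635871887207, 13.998497009277344), 15.082551002502441)
fe [214, 207, 48, 43, 430] [524.1  35.9  99.4] ((525.623046875, 27.075706481933594), (177.0640869140625, 15.619709968566895), 89.30937194824219)
g [282, 149, 31, 41, 503] [ 531. -500.   30.] [ 623. -282.  126.] [ 573.4 -445.2   69.1]
g [256, 207, 6, 7, 24] [516. -61.  90.] [531. -50. 102.] [520.6 -56.  100.2]
g [294, 207, 14, 16, 34] [ 428. -126.   90.] [430. -51. 101.] [429.  -84.9  95.5]
side plank 1847 103.77322499452646 ((462.9114685058594, 42.43165588378906), (71.01264953613281, 338.4462585449219), 0.16737991571426392) [[426.89999
[... 248 characters left out ...]
(24.180633544921875, 52.263858795166016), 1.908094048500061)
fe [281, 160, 15, 5, 35] [ 556.2 -288.8  104.2] ((551.5344848632812, -290.07647705078125), (19.200122833251953, 42.43317413330078), 81.36522674560547)
fe [261, 211, 21, 47, 274] [524.5  33.4 100.1] ((525.2637329101562, 27.65186309814453), (178.28475952148438, 15.600860595703125), 89.6888427734375)
g [279, 133, 18, 20, 315] [ 561. -500.   30.] [ 623. -431.   78.] [ 591.2 -448.4   67.5]
g [281, 155, 15, 26, 113] [ 529. -302.   32.] [ 574. -281.  126.] [ 563.5 -288.7  103.3]
g [276, 195, 41, 23, 100] [ 430. -131.   86.] [531. -50. 116.] [ 495.2 -119.1  104.1]
g [311, 218, 7, 6, 18] [413. -65.  86.] [431. -51. 103.] [421.8 -54.   89.6]
```

View pics/z0.png

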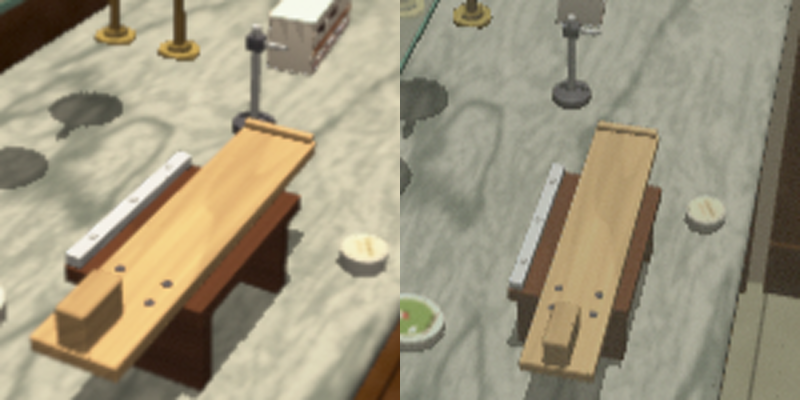

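View pics/wrist0.png

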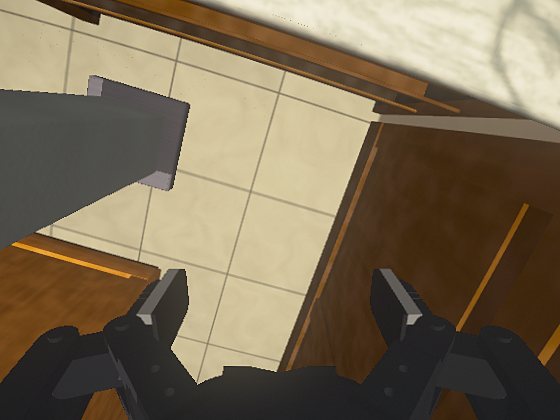

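Both views agree: plank centre is about (463,42) with yaw near 0, cleat about (463,187) with its top at 138, and fence centre about (525,27). The gauge pointer is at y≈-289. That means about 20 mm sideways and about 161 mm along. I'll turn the tool first, then travel at height.

Run:
```python
from h import *
for n in ["scene","side"]:
    d=np.load(f"pics/{n}0.npy"); P=cloud(cam(n),d); x,y,z=[P[...,i] for i in range(3)]
    m=(d>0)&(y>-200)&(y<350)&(x>380)&(z>150)&(z<500); print(n,m.sum(), np.percentile(x[m],[0,1,5]))
print(optics.camera_info("wrist")["mount"])
```

```text
scene 33274 [650.1353962  672.92360156 678.58453327]
side 11460 [650.26039811 672.24944323 678.03534659]
[[ 5.69064299e-04 -9.53293203e-01 -3.02045933e-01  7.73658113e+01]
 [ 9.99999806e-01  4.65734397e-04  4.14118315e-04 -2.09604300e-01]
 [-2.54102994e-04 -3.02046110e-01  9.53293283e-01  3.08706659e+01]
 [ 0.00000000e+00  0.00000000e+00  0.00000000e+00  1.00000000e+00]]
```

Request:
run_rows:
  steps:
    - {"finger_gap": 85, "rz": -0.1417}
    - {"finger_gap": 85, "rz": -0.1417}
    - {"finger_gap": 85, "rz": -0.1417}
    - {"finger_gap": 85, "rz": -0.1417}
    - {"finger_gap": 85, "rz": -0.1417}
    - {"finger_gap": 85, "rz": -0.1417}
    - {"finger_gap": 85, "rz": -0.1417}
    - {"finger_gap": 85, "rz": -0.1417}
    - {"finger_gap": 85, "rz": -0.1417}
  grip_force: 60

```text
t: 1.05
tcp_pos: [160.3, -526.0, 404.3]
eef_rot: [0.705, 0.709, 0.0, -0.0]
ft_force: [0.1, 0.8, 0.0]
finger_gap: 85.1
gripper_force: 0.0
```

Request:
run_rows:
  steps:
    - {"finger_gap": 85, "sx": 44, "sy": 19}
    - {"finger_gap": 85, "sx": 44, "sy": 19}
    - {"finger_gap": 85, "sx": 44, "sy": 19}
    - {"finger_gap": 85, "sx": 44, "sy": 19}
    - {"finger_gap": 85, "sx": 44, "sy": 19}
    - {"finger_gap": 85, "sx": 44, "sy": 19}
    - {"finger_gap": 85, "sx": 44, "sy": 19}
    - {"finger_gap": 85, "sx": 44, "sy": 19}
    - {"finger_gap": 85, "sx": 44, "sy": 19}
    - {"finger_gap": 85, "sx": 44, "sy": 19}
    - {"finger_gap": 85, "sx": 44, "sy": 19}
    - {"finger_gap": 85, "sx": 44, "sy": 19}

```text
t: 2.25
tcp_pos: [388.3, 4.0, 404.9]
eef_rot: [0.707, 0.707, 0.0, 0.0]
ft_force: [1.1, -1.5, 0.2]
finger_gap: 84.9
gripper_force: 0.0
```

Request:
run_rows:
  steps:
    - {"finger_gap": 85, "sx": 44, "sy": 19}
    - {"finger_gap": 85, "sx": 44, "sy": 19}
    - {"finger_gap": 85, "sx": 44, "sy": 19}
    - {"finger_gap": 85, "sx": 44, "sy": 19}
    - {"finger_gap": 85}
    - {"finger_gap": 85}

```text
t: 2.85
tcp_pos: [463.9, 178.9, 404.0]
eef_rot: [0.706, 0.708, -0.001, -0.0]
ft_force: [-0.3, -0.9, 0.0]
finger_gap: 84.6
gripper_force: 0.0
```

Run:
```python
from h import *
st=sensors.read_state(); p,d=optics.get_image("wrist"); cv2.imwrite("pics/w1.png",p); C=cam("wrist",st); P=cloud(C,d)
hsv=cv2.cvtColor(p,cv2.COLOR_BGR2HSV); z=P[...,2]
w=(d>0)&(hsv[...,1]>90)&(hsv[...,0]<28)&(P[...,0]>400)
print(st["tcp_pos"],st["eef_rot"])
for nm,m in [("cleat",w&(abs(z-138)<4)),("plank",w&(abs(z-104)<4)),("fence",(d>0)&(hsv[...,1]<60)&(abs(z-101)<4)&(P[...,0]>450)&(P[...,1]<250))]:
    q=P[m]; print(nm,len(q), cv2.minAreaRect(q[:,:2].astype(np.float32)) if len(q) else 0, q.mean(0))
```

```text
[463.93517442 178.88599009 403.97408185] [ 7.05960879e-01  7.08250221e-01 -8.41981233e-04 -3.91156428e-04]
cleat 1863 ((464.56402587890625, 185.16957092285156), (49.42987823486328, 23.91126823425293), 89.42012023925781) [464.28613063 186.22928103 137.63275044]
plank 12327 ((464.90716552734375, 99.99761962890625), (69.7276611328125, 219.7130584716797), 0.1790529191493988) [464.91497112 104.16184818 103.94790361]
fence 1556 ((523.350830078125, 66.87980651855469), (49.410369873046875, 169.10899353027344), 17.981908798217773) [525.35440715  59.82630496 100.95964988]
```

Request:
run_rows:
  steps:
    - {"finger_gap": 85, "sx": 7, "sz": 30}
    - {"finger_gap": 85, "sz": 30}
    - {"finger_gap": 85, "sz": 30}
    - {"finger_gap": 85, "sz": 20}
    - {"finger_gap": 85, "sz": 10}
    - {"finger_gap": 85}
    - {"finger_gap": 85}

```text
t: 3.6
tcp_pos: [464.5, 184.3, 285.7]
eef_rot: [0.707, 0.707, 0.001, 0.0]
ft_force: [-0.4, 1.0, 0.3]
finger_gap: 84.9
gripper_force: 0.0
```

Run:
```python
from h import *
st=sensors.read_state(); p,d=optics.get_image("wrist"); cv2.imwrite("pics/w2.png",p); print(st["tcp_pos"],st["ft_force"])
```

```text
[464.54841455 184.29778128 285.66226798] [-0.39852927  0.95944565  0.32899393]
```

View pics/w2.png

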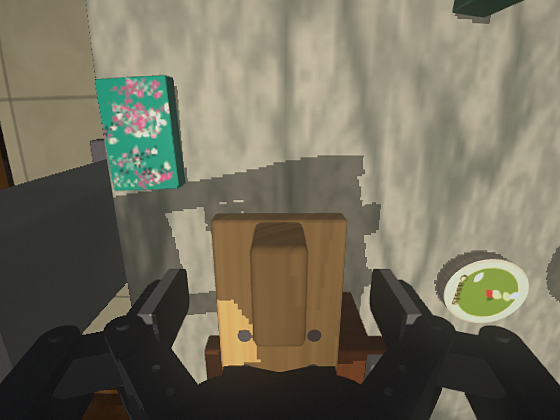

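The cleat (about column 279, rows 225-345) sits centred between the open fingers (tips at columns 172 and 390), so I'll close.

Request:
run_rows:
  steps:
    - {"finger_gap": 15}
    - {"finger_gap": 15}
    - {"finger_gap": 15}
    - {"finger_gap": 15}
    - {"finger_gap": 15}
    - {"finger_gap": 15}
    - {"finger_gap": 15}
    - {"finger_gap": 15}
  grip_force: 90

```text
t: 4.45
tcp_pos: [464.3, 185.1, 285.2]
eef_rot: [0.707, 0.707, 0.0, 0.0]
ft_force: [-0.4, -0.0, 6.8]
finger_gap: 22.5
gripper_force: 89.5
```

Request:
run_rows:
  steps:
    - {"finger_gap": 15, "sy": 4}
    - {"finger_gap": 15, "sy": 4}
    - {"finger_gap": 15, "sy": 4}
    - {"finger_gap": 15, "sy": 3}
    - {"finger_gap": 15}

```text
t: 4.95
tcp_pos: [476.9, 185.0, 284.6]
eef_rot: [0.707, 0.707, -0.003, -0.002]
ft_force: [-11.3, -0.5, 13.0]
finger_gap: 22.5
gripper_force: 90.8
```

Request:
run_rows:
  steps:
    - {"finger_gap": 15, "sy": 1}
    - {"finger_gap": 15, "sy": 1}

```text
t: 5.15
tcp_pos: [477.7, 185.1, 284.5]
eef_rot: [0.708, 0.707, -0.004, -0.004]
ft_force: [-17.0, 1.8, 15.5]
finger_gap: 22.4
gripper_force: 91.4
```

Request:
run_rows:
  steps:
    - {"finger_gap": 15, "sz": -1}
    - {"finger_gap": 15, "sz": -1}
    - {"finger_gap": 15}

```text
t: 5.45
tcp_pos: [480.6, 185.0, 286.0]
eef_rot: [0.707, 0.707, -0.001, -0.001]
ft_force: [-0.9, 0.2, -3.7]
finger_gap: 22.4
gripper_force: 88.4
```

Create m.py:
```python
from h import *
import sys
st=sensors.read_state(); print("t",st["t"],st["tcp_pos"].round(1),st["ft_force"].round(1),st["ft_torque"].round(2))
for n in ["wrist","scene","side"]:
    p,d=optics.get_image(n); cv2.imwrite(f"pics/{n}_{sys.argv[1]}.png",p); P=cloud(cam(n,st),d)
    hsv=cv2.cvtColor(p,cv2.COLOR_BGR2HSV); x,y,z=[P[...,i] for i in range(3)]
    w=(d>0)&(hsv[...,1]>90)&(hsv[...,0]<28)&(hsv[...,2]>60)&(x>400)&(x<560)&(y<300)&(y>-400)
    for nm,m in [("plank",w&(abs(z-104)<4)),("fence",(d>0)&(hsv[...,1]<60)&(abs(z-101)<4)&(x>505)&(x<545)&(y<130)&(y>-75))]:
        q=P[m]
        if len(q)<30: print(n,nm,len(q)); continue
        # edges: per y-bin far/near edge, then line fit
        o=[]
        for b in np.arange(q[:,1].min(),q[:,1].max(),8):
            s=q[(q[:,1]>=b)&(q[:,1]<b+8)]
            if len(s)>3: o.append((b+4,np.percentile(s[:,0],3),np.percentile(s[:,0],97)))
        o=np.array(o); f=np.polyfit(o[:,0],o[:,2 if nm=="plank" else 1],1)
        print(n,nm,len(q),"y",q[:,1].min().round(1),q[:,1].max().round(1),"z",np.median(q[:,2]).round(1),"edge med",np.median(o[:,1]).round(1),np.median(o[:,2]).round(1),"slope mrad",round(f[0]*1e3,1),"edge at y=30",round(np.polyval(f,30),1))
```

```bash
python3 m.py a
```

```text
t 5.45 [480.6 185.  286. ] [-0.9  0.2 -3.7] [ 0.24  0.19 -0.34]
wrist plank 5863 y 114.0 210.3 z 104.6 edge med 448.0 513.1 slope mrad 149.5 edge at y=30 486.6
wrist fence 0
scene plank 2326 y -127.0 212.0 z 104.2 edge med 444.6 508.6 slope mrad -93.1 edge at y=30 499.5
scene fence 167 y -60.4 115.8 z 101.1 edge med 519.7 530.8 slope mrad 26.0 edge at y=30 520.7
side plank 580 y -126.8 211.0 z 104.0 edge med 445.6 482.6 slope mrad -37.5 edge at y=30 483.1
side fence 2
```

Request:
run_rows:
  steps:
    - {"finger_gap": 15, "sy": 1}
    - {"finger_gap": 15, "sy": 1}
    - {"finger_gap": 15}

```text
t: 5.9
tcp_pos: [483.4, 185.0, 286.6]
eef_rot: [0.707, 0.707, 0.0, -0.0]
ft_force: [-2.1, 0.7, -2.2]
finger_gap: 22.6
gripper_force: 88.3
```

Request:
run_rows:
  steps:
    - {"finger_gap": 15, "sy": 1}
    - {"finger_gap": 15, "sy": 1}
    - {"finger_gap": 15}

```text
t: 6.2
tcp_pos: [485.2, 185.0, 286.7]
eef_rot: [0.707, 0.707, 0.0, -0.0]
ft_force: [-0.9, 0.6, -3.7]
finger_gap: 22.7
gripper_force: 88.3
```

View pics/scene_a.png

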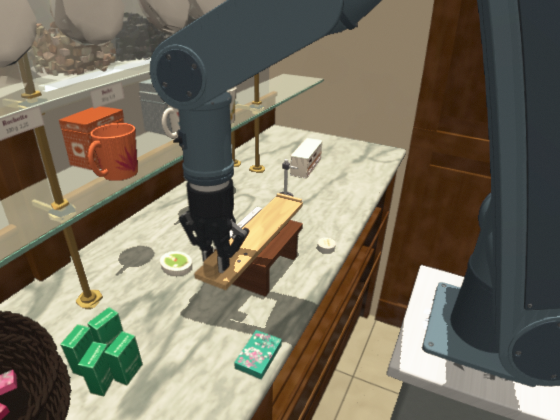

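The scene view shows the gripper holding the cleat at (212,265). The plank's free end at (290,200) is still clear of the gauge at (286,180). I'll check its near edge, which nothing hides.

Create m.py:
```python
from h import *
import sys
st=sensors.read_state(); print("t",st["t"],st["tcp_pos"].round(1),st["ft_force"].round(1),st["ft_torque"].round(2))
for n in ["scene","side"]:
    p,d=optics.get_image(n); cv2.imwrite(f"pics/{n}_{sys.argv[1]}.png",p); P=cloud(cam(n,st),d)
    hsv=cv2.cvtColor(p,cv2.COLOR_BGR2HSV); x,y,z=[P[...,i] for i in range(3)]
    w=(d>0)&(hsv[...,1]>90)&(hsv[...,0]<28)&(hsv[...,2]>60)&(x>400)&(x<560)&(y<300)&(y>-400)
    q=P[w&(z>98)&(z<118)]; o=[]
    for b in np.arange(q[:,1].min()+2,q[:,1].max(),8):
        s=q[(q[:,1]>=b)&(q[:,1]<b+8)]
        if len(s)>3: o.append((b+4,s[:,0].min(),s[:,0].max(),np.median(s[:,2])))
    o=np.array(o); k=slice(2,-2); print(n,"ymin",np.sort(q[:,1])[[0,3,8]].round(1))
    for j,c in ((1,"near"),(2,"far")):
        a=o[k]; 
        for _ in range(4):
            f=np.polyfit(a[:,0],a[:,j],1); e=abs(np.polyval(f,a[:,0])-a[:,j]); a=a[e<=max(1.5,np.median(e)*2)]
        print("  ",c,len(a),"of",len(o),"slope mrad",round(f[0]*1e3,1),"x at tail 180, mid 40, head -110:",np.polyval(f,[180,40,-110]).round(1))
    f=np.polyfit(o[k][:,0],o[k][:,3],1); print("   z slope mrad",round(f[0]*1e3,1),"z mid",np.median(o[:,3]).round(1))
```

```bash
python3 m.py b
```

```text
t 6.2 [485.2 185.  286.7] [-0.9  0.6 -3.7] [ 0.35  0.15 -0.31]
scene ymin [-129.2 -127.9 -126. ]
   near 39 of 43 slope mrad 2.5 x at tail 180, mid 40, head -110: [448.9 448.6 448.2]
   far 19 of 43 slope mrad -178.3 x at tail 180, mid 40, head -110: [473.6 498.6 525.3]
   z slope mrad 4.1 z mid 104.6
side ymin [-128.6 -125.5 -124.1]
   near 20 of 39 slope mrad 7.6 x at tail 180, mid 40, head -110: [449.8 448.7 447.6]
   far 20 of 39 slope mrad -154.2 x at tail 180, mid 40, head -110: [458.8 480.4 503.6]
   z slope mrad 3.7 z mid 104.0
```

Request:
run_rows:
  steps:
    - {"finger_gap": 15, "sy": 1}
    - {"finger_gap": 15, "sy": 1}
    - {"finger_gap": 15}

```text
t: 6.6
tcp_pos: [486.8, 185.1, 286.5]
eef_rot: [0.707, 0.707, -0.0, -0.001]
ft_force: [-2.8, 2.2, -3.2]
finger_gap: 22.3
gripper_force: 88.7
```

Request:
run_rows:
  steps:
    - {"finger_gap": 15, "sy": 1}
    - {"finger_gap": 15, "sy": 1}
    - {"finger_gap": 15}

```text
t: 6.9
tcp_pos: [487.6, 185.2, 286.3]
eef_rot: [0.707, 0.707, -0.002, -0.002]
ft_force: [-9.1, 2.8, 0.0]
finger_gap: 22.4
gripper_force: 89.2
```

Request:
run_rows:
  steps:
    - {"finger_gap": 15, "sy": 1}
    - {"finger_gap": 15}
    - {"finger_gap": 15}
    - {"finger_gap": 15}

```text
t: 7.3
tcp_pos: [487.9, 185.3, 286.3]
eef_rot: [0.707, 0.707, -0.002, -0.002]
ft_force: [-11.7, 1.7, 1.7]
finger_gap: 22.6
gripper_force: 89.5
```

```bash
python3 m.py c
```

```text
t 7.3 [487.9 185.3 286.3] [-11.7   1.7   1.7] [ 0.49  1.82 -0.92]
scene ymin [-130.9 -128.7 -126.6]
   near 39 of 43 slope mrad 8.6 x at tail 180, mid 40, head -110: [450.2 449.  447.7]
   far 20 of 43 slope mrad -145.0 x at tail 180, mid 40, head -110: [478.6 498.9 520.7]
   z slope mrad 1.3 z mid 104.6
side ymin [-125.  -123.9 -123. ]
   near 21 of 36 slope mrad 7.6 x at tail 180, mid 40, head -110: [449.9 448.8 447.7]
   far 21 of 36 slope mrad -170.3 x at tail 180, mid 40, head -110: [459.  482.8 508.4]
   z slope mrad 4.0 z mid 104.2
```

The force has climbed to 12 N with hardly any motion, and the plank's slope (about 8 mrad) matches the fence's (5-12 mrad), so it bears squarely. I'll ease off slightly and slide out.

Request:
run_rows:
  steps:
    - {"finger_gap": 15, "sx": -4, "sy": -0.5}
    - {"finger_gap": 15, "sx": -8}
    - {"finger_gap": 15, "sx": -8}
    - {"finger_gap": 15, "sx": -8}
    - {"finger_gap": 15, "sx": -8}
    - {"finger_gap": 15, "sx": -4}
    - {"finger_gap": 15}

```text
t: 8.1
tcp_pos: [487.5, 145.8, 286.1]
eef_rot: [0.707, 0.707, -0.001, -0.003]
ft_force: [-10.1, 8.1, 0.4]
finger_gap: 22.3
gripper_force: 89.1
```

Request:
run_rows:
  steps:
    - {"finger_gap": 15, "sx": -6, "sy": -0.3}
    - {"finger_gap": 15, "sx": -8}
    - {"finger_gap": 15, "sx": -8, "sy": -0.2}
    - {"finger_gap": 15, "sx": -8}
    - {"finger_gap": 15, "sx": -8, "sy": -0.2}
    - {"finger_gap": 15, "sx": -8}
    - {"finger_gap": 15, "sx": -4}
    - {"finger_gap": 15}

```text
t: 8.9
tcp_pos: [487.0, 95.9, 286.2]
eef_rot: [0.707, 0.707, -0.001, -0.003]
ft_force: [-10.6, 6.7, 1.4]
finger_gap: 22.5
gripper_force: 89.3
```

```bash
python3 m.py d
```

```text
t 8.9 [487.   95.9 286.2] [-10.6   6.7   1.4] [ 1.33  1.55 -0.78]
scene ymin [-214.9 -214.6 -213.5]
   near 38 of 42 slope mrad 7.6 x at tail 180, mid 40, head -110: [450.1 449.  447.9]
   far 24 of 42 slope mrad -158.1 x at tail 180, mid 40, head -110: [462.  484.1 507.9]
   z slope mrad 4.8 z mid 104.2
side ymin [-215.3 -213.  -211.6]
   near 23 of 36 slope mrad 6.3 x at tail 180, mid 40, head -110: [449.9 449.  448. ]
   far 13 of 36 slope mrad -149.3 x at tail 180, mid 40, head -110: [443.  463.9 486.3]
   z slope mrad 4.3 z mid 104.0
```

Request:
run_rows:
  steps:
    - {"finger_gap": 15, "sx": -3, "sy": -0.4, "sz": 0.5}
    - {"finger_gap": 15, "sx": -6, "sz": 0.5}
    - {"finger_gap": 15, "sx": -6}
    - {"finger_gap": 15, "sx": -6, "sy": -0.2}
    - {"finger_gap": 15, "sx": -6}
    - {"finger_gap": 15, "sx": -6, "sy": -0.2}
    - {"finger_gap": 15, "sx": -4}
    - {"finger_gap": 15, "sx": -3}
    - {"finger_gap": 15}

```text
t: 9.9
tcp_pos: [486.4, 56.7, 285.8]
eef_rot: [0.707, 0.707, -0.0, -0.003]
ft_force: [-11.1, 11.3, 5.4]
finger_gap: 22.3
gripper_force: 89.8
```

```bash
python3 m.py e
```

```text
t 9.9 [486.4  56.7 285.8] [-11.1  11.3   5.4] [ 1.94  1.46 -0.67]
scene ymin [-256.5 -254.3 -253. ]
   near 39 of 43 slope mrad 7.0 x at tail 180, mid 40, head -110: [450.1 449.2 448.1]
   far 23 of 43 slope mrad -171.4 x at tail 180, mid 40, head -110: [449.4 473.4 499.1]
   z slope mrad 3.5 z mid 103.9
side ymin [-252.6 -250.6 -249.5]
   near 19 of 35 slope mrad 3.6 x at tail 180, mid 40, head -110: [449.8 449.3 448.8]
   far 11 of 35 slope mrad 103.3 x at tail 180, mid 40, head -110: [524.5 510.1 494.6]
   z slope mrad 2.0 z mid 103.5
```

Run:
```python
import cv2,numpy as np
a=cv2.imread("pics/scene_e.png")[150:220,260:330]; b=cv2.imread("pics/side_e.png")[145:215,262:332]
cv2.imwrite("pics/z1.png",np.hstack([cv2.resize(i,(400,400),interpolation=cv2.INTER_NEAREST) for i in(a,b)]))
```

```text
(no output)
```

View pics/z1.png

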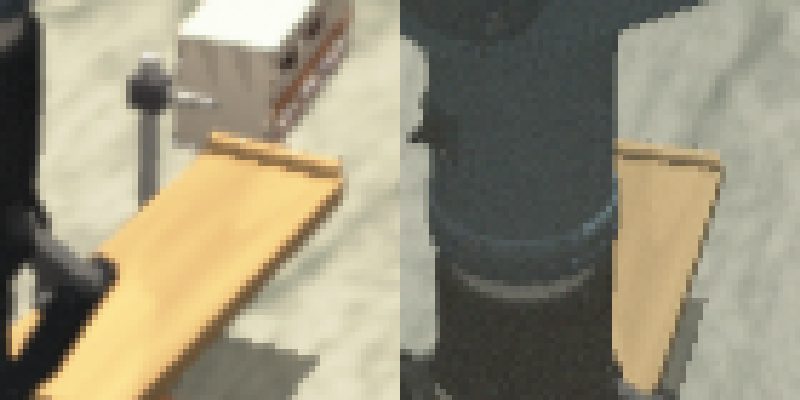

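The crop shows the pointer tip at scene pixel about (296.8,167.5) and the lip's back upper edge from (296.8,172.8) to (319.2,177.2). In the side view the lip edge runs from about (299.5,169.9) to (317.7,171.6), and the gauge is hidden by the arm.

Run:
```python
from h import *
C=cam("scene"); S=cam("side")
print("tip,root",onz(C,[[296.8,167.5],[290.7,166.1]],106).round(1).tolist())
print("lip sc",onz(C,[[296.8,172.8],[319.2,177.2]],112).round(1).tolist())
print("lip si",onz(S,[[299.5,169.9],[317.7,171.6]],112).round(1).tolist())
# side0 / scene0 pointer by depth
for n in ["scene","side"]:
    p=cv2.imread(f"pics/{n}0.png"); d=np.load(f"pics/{n}0.npy"); P=cloud(cam(n),d)
    m=(d>0)&(P[...,2]>95)&(P[...,2]<115)&(P[...,0]>515)&(P[...,0]<558)&(P[...,1]<-250)&(P[...,1]>-330)
    vu=np.argwhere(m); print(n,[(int(u),int(v),P[v,u].round(1).tolist()) for v,u in vu])
    m=(d>0)&(P[...,2]>35)&(P[...,2]<92)&(P[...,0]>545)&(P[...,0]<580)&(P[...,1]<-250)&(P[...,1]>-330)
    print(" post",np.median(P[m],0).round(1),m.sum())
    # lip end in original picture
    w=(d>0)&(P[...,2]>108)&(P[...,2]<116)&(P[...,1]<-100)&(P[...,1]>-160)&(P[...,0]>420)&(P[...,0]<505)
    q=P[w]; print(" lip0",len(q),q[:,1].min().round(1),np.median(q[:,1]).round(1),q[:,1].max().round(1))
```

```text
tip,root [[532.5, -295.5, 106.0], [551.5, -295.9, 106.0]]
lip sc [[513.6, -252.3, 112.0], [450.5, -256.1, 112.0]]
lip si [[504.8, -247.3, 112.0], [448.3, -251.4, 112.0]]
scene [(288, 164, [557.5, -290.1, 113.5]), (289, 164, [554.5, -290.3, 114.0]), (288, 165, [557.1, -289.6, 110.7]), (289, 165, [557.3, -296.9, 107.7]), (288, 166, [556.3, -288.1, 108.4]), (289, 166, [554.3, -290.4, 107.9]), (290, 166, [551.4, -290.7, 108.4]), (292, 166, [546.6, -293.7, 108.2]), (293, 166, [543.4, -293.3, 109.1]), (294, 166, [541.8, -296.8, 108.0]), (288, 167, [556.0, -287.6, 105.6]), (289, 167, [556.0, -294.4, 102.8]), (290, 167, [550.1, -288.2, 106.6]), (291, 167, [547.9, -290.1, 106.4]), (292, 167, [544.5, -289.3, 107.4]), (293, 167, [542.8, -292.4, 106.5]), (294, 167, [537.7, -287.7, 109.5]), (295, 167, [536.8, -292.6, 107.7]), (296, 167, [534.0, -293.1, 108.2]), (287, 168, [556.7, -282.6, 104.4]), (288, 168, [556.1, -287.9, 102.3]), (289, 168, [556.0, -294.7, 99.6]), (293, 168, [542.5, -291.9, 103.7]), (294, 168, [538.2, -289.1, 105.8]), (295, 168, [537.5, -294.5, 103.7]), (296, 168, [532.7, -290.
[... 376 characters left out ...]
, [556.9, -287.1, 109.0]), (287, 161, [554.7, -291.8, 106.0]), (288, 161, [550.1, -285.8, 111.1]), (289, 161, [548.0, -291.3, 107.4]), (290, 161, [544.1, -288.4, 110.1]), (291, 161, [542.2, -294.4, 106.2]), (292, 161, [538.6, -293.0, 107.8]), (293, 161, [536.3, -297.5, 104.9]), (286, 162, [556.4, -284.9, 106.7]), (288, 162, [550.9, -289.4, 104.4]), (289, 162, [547.7, -289.8, 104.6]), (290, 162, [544.1, -288.5, 106.2]), (291, 162, [540.9, -288.8, 106.5]), (292, 162, [537.5, -287.9, 107.7]), (293, 162, [534.3, -287.9, 108.2]), (294, 162, [532.0, -292.4, 105.4]), (295, 162, [529.3, -295.3, 103.8]), (286, 163, [555.5, -281.0, 105.8])]
 post [ 563.9 -288.7   63.4] 44
 lip0 56 -131.3 -123.3 -117.7
```

Create lip.py:
```python
from h import *
import sys
def lip(n,f,yg):
    p=cv2.imread(f).astype(np.float32); C=cam(n); K,d,Rw,o=C
    proj=lambda X: cv2.projectPoints(np.array(X,float).reshape(-1,1,3),cv2.Rodrigues(Rw.T)[0],-Rw.T@o,K,d)[0].reshape(-1,2)
    s=cv2.GaussianBlur(p[...,2]-p[...,0],(1,1),0); res=[]   # red minus blue: wood vs marble
    for x in np.arange(455,515,4.):
        Y=np.arange(yg-25,yg+8,.5); uv=proj([[x,y,112] for y in Y]).astype(np.float32)
        v=cv2.remap(s,uv[None,:,0].copy(),uv[None,:,1].copy(),cv2.INTER_LINEAR)[0]
        bg=np.median(v[:20]); fg=np.percentile(v[-20:],80)
        if fg-bg<30: continue
        h=(bg+fg)/2; i=len(v)-1
        k=np.where(v<h)[0]; k=k[k<len(v)-6]
        if len(k): res.append((x,Y[k.max()]))
    r_=np.array(res)
    if len(r_)<4: return None
    f=np.polyfit(r_[:,0],r_[:,1],1); return len(r_),round(np.median(r_[:,1]),1),round(r_[:,1].std(),1),"at 484:",round(np.polyval(f,484),1)
if __name__=="__main__":
    for a in sys.argv[1:]:
        t,y=a.split(":"); 
        for n in ("scene","side"): print(t,n,lip(n,f"pics/{n}{t}.png",float(y)))
```

```bash
python3 lip.py 0:-129 _c:-129 _d:-218 _e:-257
```

```text
0 scene (11, np.float64(-128.5), np.float64(0.4), 'at 484:', np.float64(-128.5))
0 side (10, np.float64(-127.5), np.float64(0.5), 'at 484:', np.float64(-127.5))
_c scene (15, np.float64(-129.0), np.float64(0.6), 'at 484:', np.float64(-129.1))
_c side (15, np.float64(-127.5), np.float64(0.5), 'at 484:', np.float64(-127.8))
_d scene (15, np.float64(-217.0), np.float64(0.5), 'at 484:', np.float64(-217.0))
_d side (14, np.float64(-215.5), np.float64(0.6), 'at 484:', np.float64(-215.8))
_e scene (15, np.float64(-256.0), np.float64(0.7), 'at 484:', np.float64(-256.1))
_e side (13, np.float64(-255.0), np.float64(0.6), 'at 484:', np.float64(-254.8))
```

Run:
```python
from h import *
for n,f in (("scene","pics/scene0.png"),("scene","pics/scene_e.png"),("side","pics/side0.png")):
    p=cv2.imread(f).astype(np.float32); K,d,Rw,o=cam(n); g=p.mean(2)
    Y=np.arange(-315,-270,3.); acc=[]
    for x in np.arange(533,552,2.):
        uv=cv2.projectPoints(np.array([[x,y,106] for y in Y]).reshape(-1,1,3),cv2.Rodrigues(Rw.T)[0],-Rw.T@o,K,d)[0].reshape(-1,2).astype(np.float32)
        acc.append(cv2.remap(g,uv[None,:,0].copy(),uv[None,:,1].copy(),cv2.INTER_LINEAR)[0])
    print(f,"\n",np.c_[Y,np.mean(acc,0),np.array(acc)[1],np.array(acc)[6]].round().astype(int).T)
```

```text
pics/scene0.png 
 [[-315 -312 -309 -306 -303 -300 -297 -294 -291 -288 -285 -282 -279 -276
  -273]
 [ 128  128  129  133  144  159  164  147  128  117  113  116  122  127
   130]
 [ 129  129  128  128  129  142  159  147  129  122  118  119  119  121
   120]
 [ 128  129  130  137  151  168  159  144  131  120  109  116  128  142
   160]]
pics/scene_e.png 
 [[-315 -312 -309 -306 -303 -300 -297 -294 -291 -288 -285 -282 -279 -276
  -273]
 [ 140  141  142  146  158  174  179  161  140  128  125  128  133  139
   143]
 [ 142  141  140  141  142  157  174  161  140  133  130  131  131  131
   131]
 [ 140  141  143  151  165  183  173  157  144  132  120  127  141  155
   175]]
pics/side0.png 
 [[-315 -312 -309 -306 -303 -300 -297 -294 -291 -288 -285 -282 -279 -276
  -273]
 [ 107  107  114  124  132  141  154  153  132  123  131  142  148  151
   151]
 [ 104  108  123  127  131  144  158  145  124  126  127  140  150  152
   153]
 [ 107  106  114  132  133  135  154  171  146  127  135  143  150  152
   151]]
```

The pointer axis is at y≈-292.5 and the plank end at about -256, so about 36.5 mm remains.

Request:
run_rows:
  steps:
    - {"finger_gap": 15, "sx": -3, "sz": 0.5}
    - {"finger_gap": 15, "sx": -6, "sy": -0.2, "sz": 0.3}
    - {"finger_gap": 15, "sx": -6}
    - {"finger_gap": 15, "sx": -6, "sy": -0.2}
    - {"finger_gap": 15, "sx": -6}
    - {"finger_gap": 15, "sx": -4}
    - {"finger_gap": 15, "sx": -2}
    - {"finger_gap": 15}
    - {"finger_gap": 15}

```text
t: 10.9
tcp_pos: [485.9, 24.9, 285.7]
eef_rot: [0.707, 0.707, 0.001, -0.004]
ft_force: [-11.4, 17.2, 12.1]
finger_gap: 22.6
gripper_force: 90.8
```

```bash
python3 m.py f; python3 lip.py _f:-289
```

```text
t 10.9 [485.9  24.9 285.7] [-11.4  17.2  12.1] [ 2.82  1.72 -0.46]
scene ymin [-287.6 -285.6 -284.6]
   near 39 of 43 slope mrad 2.2 x at tail 180, mid 40, head -110: [448.9 448.6 448.3]
   far 23 of 43 slope mrad -168.4 x at tail 180, mid 40, head -110: [443.5 467.1 492.4]
   z slope mrad 4.2 z mid 103.7
side ymin [-285.8 -282.5 -280.9]
   near 21 of 33 slope mrad 2.5 x at tail 180, mid 40, head -110: [449.5 449.2 448.8]
   far 16 of 33 slope mrad -131.0 x at tail 180, mid 40, head -110: [434.7 453.  472.7]
   z slope mrad 3.6 z mid 103.3
_f scene (15, np.float64(-287.5), np.float64(0.6), 'at 484:', np.float64(-287.4))
_f side (9, np.float64(-286.0), np.float64(0.5), 'at 484:', np.float64(-286.1))
```

Request:
run_rows:
  steps:
    - {"finger_gap": 15, "sx": -2}
    - {"finger_gap": 15, "sx": -2.5}
    - {"finger_gap": 15, "sx": -1}
    - {"finger_gap": 15}
    - {"finger_gap": 15}
    - {"finger_gap": 15}

```text
t: 11.6
tcp_pos: [485.8, 19.8, 285.8]
eef_rot: [0.707, 0.707, 0.001, -0.004]
ft_force: [-11.8, 19.8, 13.2]
finger_gap: 22.4
gripper_force: 90.9
```

```bash
python3 m.py g; python3 lip.py _g:-292
```

Run:
```python
import cv2,numpy as np
a=cv2.imread("pics/scene_g.png")[140:280,190:330]
cv2.imwrite("pics/z2.png",cv2.resize(a,(580,580),interpolation=cv2.INTER_CUBIC))
```

```text
t 11.6 [485.8  19.8 285.8] [-11.8  19.8  13.2] [ 3.03  1.76 -0.4 ]
scene ymin [-292.  -291.2 -289.1]
   near 39 of 43 slope mrad 5.0 x at tail 180, mid 40, head -110: [449.8 449.1 448.3]
   far 24 of 43 slope mrad -171.0 x at tail 180, mid 40, head -110: [442.2 466.1 491.8]
   z slope mrad 6.2 z mid 103.7
side ymin [-293.2 -290.  -286.5]
   near 18 of 31 slope mrad 4.3 x at tail 180, mid 40, head -110: [450.3 449.7 449.1]
   far 15 of 31 slope mrad 137.7 x at tail 180, mid 40, head -110: [535.  515.7 495.1]
   z slope mrad 2.9 z mid 103.6
_g scene (15, np.float64(-291.5), np.float64(0.7), 'at 484:', np.float64(-291.3))
_g side (12, np.float64(-290.0), np.float64(0.6), 'at 484:', np.float64(-290.0))
```

View pics/z2.png

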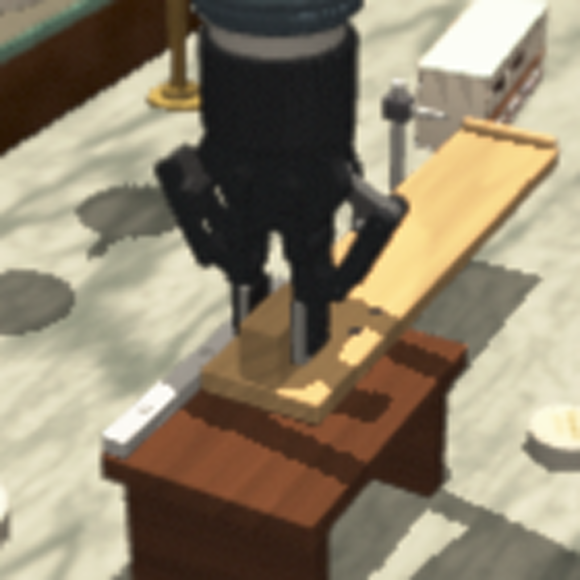

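The crop shows the plank flat on the bench along the fence, the cleat held, and the lip (465-555,125-140) level with the pointer (430,112) and clear of it. One last millimetre, let it settle, then hand in.

Request:
run_rows:
  steps:
    - {"finger_gap": 15, "sx": -1}
    - {"finger_gap": 15}
    - {"finger_gap": 15}
    - {"finger_gap": 15}
    - {"finger_gap": 15}
    - {"finger_gap": 15}

```text
t: 12.3
tcp_pos: [485.8, 18.9, 285.8]
eef_rot: [0.707, 0.707, 0.001, -0.004]
ft_force: [-11.0, 20.6, 13.7]
finger_gap: 22.2
gripper_force: 90.9
```

```bash
python3 m.py h; python3 lip.py _h:-292; python3 -c "
from plant import r
print(r.job_done())"
```

```text
t 12.3 [485.8  18.9 285.8] [-11.   20.6  13.7] [ 3.16  1.72 -0.31]
scene ymin [-294.3 -291.6 -290.3]
   near 39 of 43 slope mrad 2.2 x at tail 180, mid 40, head -110: [449.1 448.8 448.4]
   far 28 of 43 slope mrad -172.8 x at tail 180, mid 40, head -110: [441.8 466.  491.9]
   z slope mrad 5.6 z mid 103.5
side ymin [-291.4 -288.9 -287.9]
   near 18 of 31 slope mrad -2.7 x at tail 180, mid 40, head -110: [447.9 448.3 448.7]
   far 11 of 31 slope mrad -117.3 x at tail 180, mid 40, head -110: [439.  455.4 473. ]
   z slope mrad 6.7 z mid 103.4
_h scene (15, np.float64(-291.5), np.float64(0.9), 'at 484:', np.float64(-292.0))
_h side (12, np.float64(-290.8), np.float64(0.7), 'at 484:', np.float64(-290.6))
the job is handed in; nothing more can be done
None
```

I handed the job in at about 12.4 s (verdict not shown): the plank is still gripped, flat and bearing on the fence at about 11 N, with its free end within about 2 mm of the pointer by camera and clear of the gauge; the arm was never brought near the tins or packet, though I did not re-measure them.

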